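Put the setting gauges away in row order

TASK

Move the four steel setting gauges from their nests on the aluminium rack into the divided blue box, one per cell, keeping the order of the row: the gauge that stood nearest the rack's eye bolt goes into the cell nearest the box's metal handle, and so on to the other end. Set each one down gently on the cell floor without dropping it or tipping it over, and leave all four standing upright, released.

Things in the scene. Friction and masses are not known exactly. Their poses are not given: they have to be found in the camera images.
- gauge_ball: Loose steel gauge, dark with a bright head, about 0.26 kg, standing upright: round foot 30 mm wide, 12 mm high; shank 22 mm in diameter from 12 to 72 mm up (grip from above about 58 mm up, fingers closing across the row); on top a 19 mm ball, total height 94 mm. Origin: centre of the underside, z up its axis; being round, its yaw means nothing.
- gauge_cone: Loose steel gauge, dark with a bright head, about 0.26 kg, standing upright: round foot 30 mm wide, 12 mm high; shank 22 mm in diameter from 12 to 72 mm up (grip from above about 58 mm up, fingers closing across the row); on top a pointed cone, total height 94 mm. Origin: centre of the underside, z up its axis; being round, its yaw means nothing.
- gauge_disc: Loose steel gauge, dark with a bright head, about 0.26 kg, standing upright: round foot 30 mm wide, 12 mm high; shank 22 mm in diameter from 12 to 72 mm up (grip from above about 58 mm up, fingers closing across the row); on top a flat disc 30 mm wide, 8 mm thick, total height 86 mm. Origin: centre of the underside, z up its axis; being round, its yaw means nothing.
- gauge_pin: Loose steel gauge, dark with a bright head, about 0.26 kg, standing upright: round foot 30 mm wide, 12 mm high; shank 22 mm in diameter from 12 to 72 mm up (grip from above about 58 mm up, fingers closing across the row); on top a thin 9 mm pin, total height 94 mm. Origin: centre of the underside, z up its axis; being round, its yaw means nothing.
- nest_ball: Fixed black nylon nest, 46 x 46 mm, 15 mm high, with a pocket 38 x 38 mm and 5 mm deep, in which the ball-headed gauge stands at the start. All four nests look alike. Origin: centre of its underside, on the rack plate 12 mm above the table; its pocket floor is 10 mm above the origin.
- nest_cone: Fixed black nylon nest, 46 x 46 mm, 15 mm high, with a pocket 38 x 38 mm and 5 mm deep, in which the cone-headed gauge stands at the start. All four nests look alike. Origin: centre of its underside, on the rack plate 12 mm above the table; its pocket floor is 10 mm above the origin.
- nest_disc: Fixed black nylon nest, 46 x 46 mm, 15 mm high, with a pocket 38 x 38 mm and 5 mm deep, in which the disc-headed gauge stands at the start. All four nests look alike. Origin: centre of its underside, on the rack plate 12 mm above the table; its pocket floor is 10 mm above the origin.
- nest_pin: Fixed black nylon nest, 46 x 46 mm, 15 mm high, with a pocket 38 x 38 mm and 5 mm deep, in which the pin-headed gauge stands at the start. All four nests look alike. Origin: centre of its underside, on the rack plate 12 mm above the table; its pocket floor is 10 mm above the origin.
- rack: Fixed grey aluminium plate, 12 mm thick, 74 mm wide, carrying the four nests in a row along its x axis at x = -78, -26, +26, +78 mm (which is where changes). A dark steel lifting eye bolt, 50 mm high, stands at its +x end, x = +126 mm. Origin: on the table under the middle of the row; z up. Lies at any yaw.
- box: Fixed blue open box, 212 x 60 mm, 32 mm high, with four cells in a row along its x axis, centres x = -78, -26, +26, +78 mm, y = 0; each 48 (x) by 52 mm inside, walls 4 mm thick, dividers 28 mm high; cell floor 4 mm above the table. Metal handle, 28 mm high, at its +x end, out to x = +142 mm. Origin: on the table under its middle; z up. Any yaw.
Mind the look-alikes: they are no part of the job. Leave any pink look-alike of the gauge_ball alone. What is shaped like the gauge_disc but orange or yellow is not meant.

How it is judged:
By the outcome, as a careful person would: the job done as asked, in the order asked, and still so for the second after the job is handed in, with the robot touching nothing.
It also fails if it takes over 112 s, if anything falls off the work surface, if the arm or the gripper's body presses on something with over 40 N, if the wrist force passes 120 N, or if a joint passes its speed limit or range.

ROBOT

A 7-joint arm with a two-finger parallel gripper is mounted at the origin on the work surface. World frame = base frame: x ahead of the robot, y to its left, z up, the work surface at z = 0. Lengths are in m, angles in rad, forces in N, time in s.
With the tool pointing down it reaches from about 0.4 to 0.85 m from the base axis. Payload 4.4 kg.
Tool frame: the origin (TCP) lies on the centre line of the jaws, within the pads' length; the fingertips stand 11 mm ahead of it and the grasp point (between the pads) lies 8 mm behind it; z points along the fingers, y is the line along which they close (so a half turn about z gives the same grasp; the last joint's range is limited). The gripper opens to 94 mm and grips with 3 to 60 N. Pads are 16 mm wide; open, the fingers measure 119 mm over their backs; the gripper's body (75 mm by 177 mm) begins 78 mm behind the grasp point.
Start: joints at [-1.393, 0.628, 0.038, 1.517, -0.027, 0.996, -0.02], TCP at [0.157, 0.631, 0.216] pointing down, gripper open.
Joint ranges: [-3.06, 3.06], [-0.37, 2.12], [-1.25, 1.32], [0.18, 2.47], [-1.1, 4.24], [0.23, 1.98], [-2.94, 2.94]. Speed limits (rad/s): [2.57, 2.57, 3.14, 3.14, 3.14, 3.14, 3.14].

INTERFACE

Orientations are given as [roll, pitch, yaw] about the fixed x, y, z axes, in that order (R = Rz(yaw) Ry(pitch) Rx(roll)).
In Python, from workcell import * gives the robot as it stands.
- The arm moves only by the shell command python3 -m pendant 'ROWS' [FORCE]. ROWS is JSON, a list that holds one entry, the list of rows, each a list of 5 numbers: the opening, from 0 (shut) to 1 (fully open), then the shift along the tool's x, y, z in cm, then the turn about the tool's z in degrees. A call has 1 to 20 rows; each row is the pose to reach, as a shift and turn from the pose commanded when the call began, along the tool's axes at that moment; what a row does not reach only later rows make up. A row lasts 1/12 s, in which the tool goes at most 41.7 mm and 7.16 degrees, less where a joint would pass 70% of its speed; a pose out of reach is approached as far as the arm can. A call with a gripper value outside its range is refused whole. The fingers move at their own pace and stop on an object; FORCE is the grip in N (left out, the last holds). Time passes only in rows, so rows that repeat a pose let the fingers close. It gives the time, the measured TCP pose, the force, the opening and the grip force at its end, in the units of the state.
- get_state(): the state, without advancing time (a new reading comes with each control period).
- capture(name): name is "side" or "top" or "wrist"; returns a dict with "color" (480x640x3 uint8, red, green, blue), "z_map" (480x640 float32, m along the optical axis (not along the pixel's ray), 0 where there is no reading), "mtx" (3x3 intrinsics, pixels), "extrinsics" (4x4, takes a point from world to camera coordinates). Camera axes: x right, y down, z forward; pixel columns grow to the right and rows downward; lengths in m; the calibration is good to about 2 mm. The wrist camera is an equidistant fisheye: a pixel r from the principal point sees the ray r / f radians off the axis. A picture is of the moment at which its call begins.
- sign_off(): hands the job in; it is judged then, once.
Trained networks look in the newest picture that a camera, given by its name, has taken for a name from the list of things; names that differ only in an ending like _2 or _b are one class to them, and where a whole thing is asked for, a point or a joint stands for the part that bears it (a point fixed in the world has none). Each returns a list of dicts, best first, with "conf" (0 to 1); they miss things now and then, are a little off and sometimes report something else, mostly with a low value. They report only what shows in the picture. A call takes as long as a camera call. They do not tell look-alikes from the thing itself.
- spot_in(camera, name): "point" ([x, y, z] in m, in world coordinates, good to about 4 mm: the middle of the surface that is visible of it).
- outline_of(camera, name): "region" (480x640 bool, what is visible of it).
The state is a dict: "time_s": time; "joint_pos": joint angles; "qvel": joint speeds; "joint_efforts": joint torques, N m; "ee_pos": TCP position; "tcp_rot": TCP orientation; "force": force on the tool from outside, world axes, zero at the start; "ft_torque": the same for the moment, N m; "grip_width": opening from 0.0 (shut) to 1.0 (fully open); "finger_force": force on a finger pad.
Only numpy, scipy, OpenCV 4.12 (cv2) and the standard library are available. Lean on these libraries where they do the work, as an engineer would, in place of code of your own. Each camera call takes 0.05 s, during which the arm holds its last target. There are 200 camera calls.

## Working session

There is one attempt and no reset: what is moved stays moved. The work goes in short steps, Python scripts to look and compute and a shell command to move; the robot and the scene stay as the last step left them, time stands still between calls to the robot, and variables do not carry over. Pictures are saved under pics/ and viewed, at most 14 in all, crops included, and the job is handed in when it is done.

```bash
mkdir -p pics; ls
python3 - <<'E'
from workcell import *
import cv2,numpy as np
s=get_state();print(s)
ims={}
for c in("top","side"):
    d=capture(c);np.savez(f'pics/{c}0.npz',**d);ims[c]=d
    cv2.imwrite(f'pics/{c}0.png',d['color'][:,:,::-1]);print(c,d['mtx'].round(1).tolist(),d['extrinsics'].round(3).tolist())
    for n in("gauge_ball","gauge_cone","gauge_disc","gauge_pin","rack","box","nest_ball"):
        for r in spot_in(c,n):
            p=np.array(r['point']);q=d['extrinsics'][:3,:3]@p+d['extrinsics'][:3,3];u=d['mtx']@q;u=u[:2]/u[2]
            print(c,n,round(r['conf'],2),p.round(3),u.round())
E
```

```text
pics
{'time_s': 0.0, 'joint_pos': array([-1.39280075,  0.62932002,  0.03846655,  1.51833641, -0.0269655 ,
        0.99631635, -0.01998976]), 'qvel': array([ 0.00076105,  0.00050841, -0.00027613,  0.00172047,  0.00100864,
       -0.00038744,  0.00049548]), 'joint_efforts': array([-3.80015435e-04, -5.49746740e+01,  1.14299119e+00, -1.86629999e+01,
       -5.22776891e-02,  2.40814453e-02,  1.92091502e-04]), 'ee_pos': array([0.15674375, 0.63016023, 0.2155816 ]), 'tcp_rot': array([-3.13973214e+00,  6.60444821e-05,  2.89780697e+00]), 'force': array([-0.3284322 , -0.2220758 , -0.37010955]), 'ft_torque': array([-0.02333619, -0.02230465, -0.00304076]), 'finger_force': 0.0, 'grip_width': 1.0037516136187252}
top [[480.3, 0.0, 319.8], [0.0, 480.3, 237.7], [0.0, 0.0, 1.0]] [[-0.021, -1.0, -0.02, 0.001], [-0.986, 0.024, -0.166, 0.565], [0.166, 0.016, -0.986, 0.786], [0.0, 0.0, 0.0, 1.0]]
top gauge_ball 0.88 [ 0.536 -0.252  0.059] [462. 250.]
top gauge_ball 0.67 [ 0.524 -0.149  0.088] [404. 257.]
top gauge_ball 0.58 [ 0.55  -0.025  0.075] [327. 243.]
top gauge_ball 0.5 [ 0.474 -0.132  0.031] [390. 
[... 713 characters left out ...]
e gauge_ball 0.65 [ 0.551 -0.023  0.046] [356. 242.]
side gauge_ball 0.59 [ 0.63  -0.167  0.077] [370. 167.]
side gauge_ball 0.56 [ 0.524 -0.144  0.069] [409. 202.]
side gauge_ball 0.26 [ 0.622 -0.159  0.024] [370. 191.]
side gauge_cone 0.66 [ 0.574 -0.15   0.067] [389. 189.]
side gauge_cone 0.56 [ 0.484 -0.124  0.01 ] [417. 240.]
side gauge_cone 0.4 [0.55  0.15  0.019] [292. 316.]
side gauge_disc 0.81 [ 0.724 -0.171  0.056] [334. 153.]
side gauge_disc 0.62 [ 0.625 -0.167  0.076] [373. 169.]
side gauge_pin 0.6 [ 0.479 -0.127  0.068] [425. 220.]
side rack 0.69 [ 0.483 -0.124  0.011] [418. 240.]
side box 0.6 [0.553 0.15  0.019] [291. 315.]
side nest_ball 0.65 [ 0.521 -0.135  0.02 ] [405. 223.]
```

View pics/top0.png

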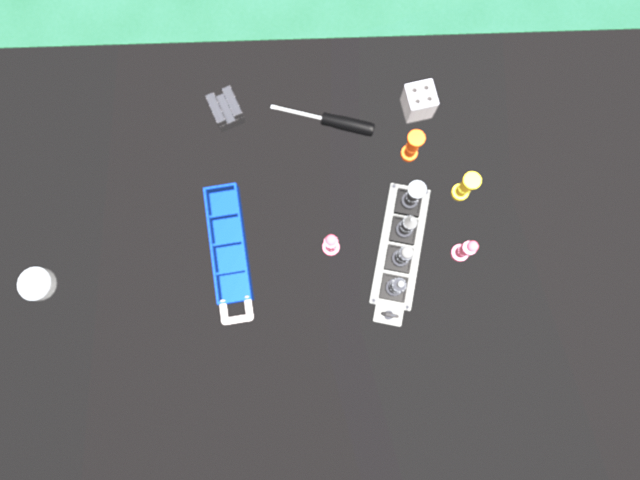

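View pics/side0.png

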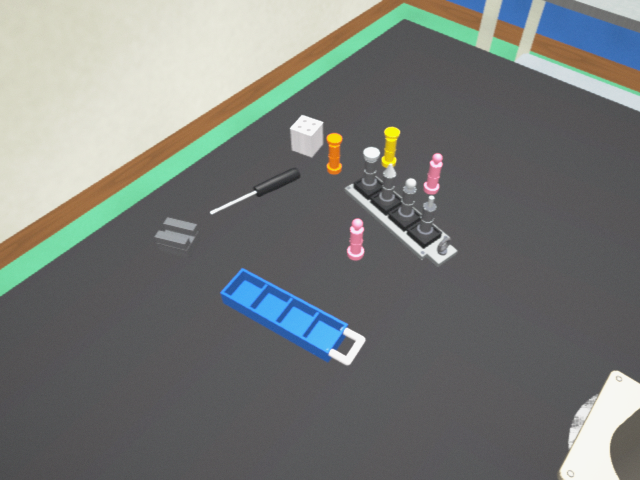

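The top view has the eye bolt at (388,315) and the box handle at (237,318). From the eye bolt outwards, the row is pin (398,286), ball (405,252), cone (409,220), disc (416,190).

Things that could be mistaken for them: pink ball-types at (331,243) and (465,250), an orange disc-type at (413,145) and a yellow one at (468,185). None of these stands on the rack, so I choose the four steel gauges in the black nests. Next I'll check that in a close crop and measure.

```bash
cat > h.py <<'E'
import numpy as np,cv2
def cloud(d):
    v,u=np.mgrid[:480,:640];z=d['z_map'];K=d['mtx'];E=d['extrinsics']
    p=np.stack([(u-K[0,2])*z/K[0,0],(v-K[1,2])*z/K[1,1],z],-1)
    w=(p-E[:3,3])@E[:3,:3]; w[z==0]=np.nan; return w
def rect(P):
    (c,s,a)=cv2.minAreaRect((P[:,:2]*1000).astype(np.float32)); return np.round(c,1),np.round(s,1),round(a,2)
E
cat > m.py <<'E'
from h import *
for c in("top","side"):
    d=dict(np.load(f'pics/{c}0.npz'));w=cloud(d);hsv=cv2.cvtColor(d['color'],cv2.COLOR_RGB2HSV)
    g=np.isfinite(w[...,2])
    m=g&(hsv[...,0]>100)&(hsv[...,0]<125)&(hsv[...,1]>120)&(abs(w[...,1]-.15)<.1)&(abs(w[...,0]-.55)<.2)
    P=w[m];print(c,'box',rect(P[P[:,2]>.022]),'rim z',np.percentile(P[:,2],[2,20,50,90,98]).round(4))
    R=g&(w[...,0]>.4)&(w[...,0]<.69)&(w[...,1]>-.23)&(w[...,1]<-.08)&(hsv[...,1]<90)
    pl=w[R&(w[...,2]>.006)&(w[...,2]<.018)];print(' rack',rect(pl),'z',np.median(pl[:,2]).round(4))
    for n,q in dict(pin=(.476,-.134),ball=(.525,-.146),cone=(.576,-.156),disc=(.631,-.168)).items():
        near=R&(np.hypot(w[...,0]-q[0],w[...,1]-q[1])<.025)
        G=w[near&(w[...,2]>.04)];S=G[(G[:,2]<.09)];T=G[G[:,2]>G[:,2].max()-.006]
        # axis from shank surface: fit circle of known radius 11 mm
        from scipy.optimize import least_squares
        f=least_squares(lambda x:np.hypot(S[:,0]-x[0],S[:,1]-x[1])-.011,q,loss='soft_l1',f_scale=.002).x
        nz=w[near&(w[...,2]<.035)]
        print(' ',n,'n',len(S),'axis',f.round(4),'top',T.mean(0).round(4),'nest z',np.percentile(nz[:,2],[10,50,90]).round(4))
t=cv2.imread('pics/top0.png')[120:340,180:500];s=cv2.imread('pics/side0.png')[120:280,310:480]
t=cv2.resize(t[50:210,180:260],None,fx=3.5,fy=3.5,interpolation=2);s=cv2.resize(s,None,fx=3,fy=3.5,interpolation=2)
cv2.imwrite('pics/crop.png',np.hstack([t,s]))
E
python3 m.py
```

```text
top box (array([564.6, 154.4]), array([212.5,  60.7]), 7.74) rim z [0.0001 0.0044 0.0181 0.0324 0.0341]
 rack (array([ 540.4, -151.7]), array([ 74.5, 254.4]), 77.68) z 0.0118
  pin n 50 axis [ 0.4786 -0.1379] top [ 0.4783 -0.1374  0.1155] nest z [0.0126 0.023  0.0319]
  ball n 67 axis [ 0.5296 -0.1509] top [ 0.5293 -0.1501  0.1139] nest z [0.0124 0.0233 0.0325]
  cone n 86 axis [ 0.581  -0.1604] top [ 0.5799 -0.1596  0.1142] nest z [0.0125 0.0232 0.0324]
  disc n 97 axis [ 0.6329 -0.1725] top [ 0.6322 -0.1718  0.1082] nest z [0.0137 0.0235 0.0325]
side box (array([567.2, 154.9]), array([213.3,  62.9]), 7.76) rim z [0.0013 0.0043 0.0117 0.0319 0.0338]
 rack (array([ 542.4, -150.6]), array([ 77.2, 254.8]), 77.96) z 0.0123
  pin n 234 axis [ 0.4817 -0.1375] top [ 0.4804 -0.136   0.1167] nest z [0.0122 0.0236 0.0322]
  ball n 220 axis [ 0.5326 -0.1505] top [ 0.5312 -0.1475  0.1144] nest z [0.0174 0.0253 0.0322]
  cone n 218 axis [ 0.5841 -0.16  ] top [ 0.5823 -0.1581  0.1133] nest z [0.0164 0.0257 0.0328]
  disc n 212 axis [ 0.636  -0.1721] top [ 0.6344 -0.1703  0.1087] nest z [0.0166 0.0251 0.0328]
```

View pics/crop.png

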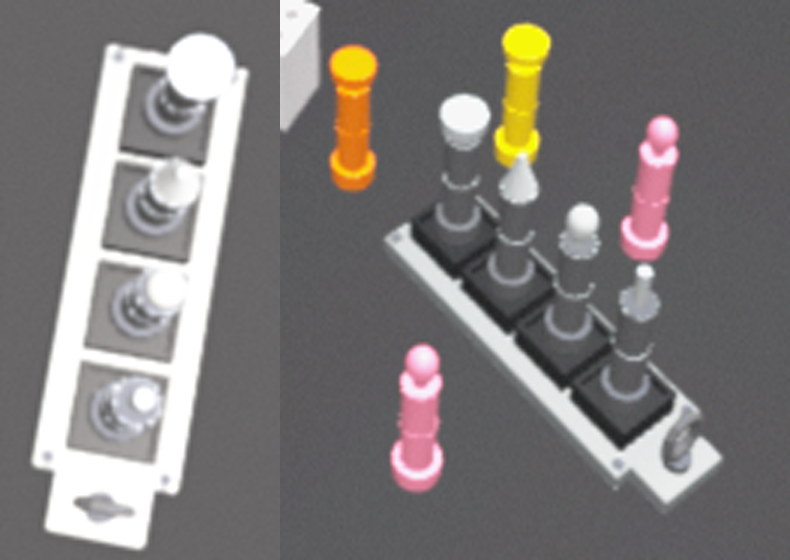

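The crop confirms the choice: four steel gauges (pin, ball, cone, disc, counted from the eye bolt at about (680,440)) stand in the nests. The pink, orange and yellow ones stand on the table. The tops measure about 0.115 m (disc 0.108) and the rim 0.032 m in both views, which agrees with the text.

```bash
cat > go.py <<'E'
import sys;from workcell import *;import numpy as np
from scipy.spatial.transform import Rotation as R
G=dict(pin=(.480,-.1377),ball=(.5313,-.1505),cone=(.5825,-.1604),disc=(.6345,-.1723))
B=np.array((.566,.1547));a=np.radians(7.75);e=np.array((np.cos(a),np.sin(a)))
C={n:B+k*e for n,k in zip(G,(-.078,-.026,.026,.078))}
s=get_state();r=R.from_euler('xyz',s['tcp_rot'])
print('now',s['time_s'],s['ee_pos'].round(4),'yaw',np.degrees(s['tcp_rot'][2]).round(2),'tilt',np.degrees(s['tcp_rot'][:2]).round(2),'F',s['force'].round(1),s['grip_width'].round(3),s['finger_force'])
for arg in sys.argv[1:]:
    k,n,z=arg.split(':');p=(G if k=='g' else C)[n];yaw=167.6 if k=='g' else 187.75
    dy=(np.degrees(s['tcp_rot'][2])-yaw+180)%360-180
    print(arg,'xyz cm',(r.inv().apply(np.array([*p,float(z)])-s['ee_pos'])*100).round(2),'turn',round(dy,1))
E
python3 go.py g:pin:.216 g:pin:.072
```

```text
Traceback (most recent call last):
  File "go.py", line 7, in <module>
    print('now',s['time_s'],s['ee_pos'].round(4),'yaw',np.degrees(s['tcp_rot'][2]).round(2),'tilt',np.degrees(s['tcp_rot'][:2]).round(2),'F',s['force'].round(1),s['grip_width'].round(3),s['finger_force'])
                                                                                                                                                                 ^^^^^^^^^^^^^^^^^^^^^
AttributeError: 'float' object has no attribute 'round'
```

```bash
sed -i "s/s\['grip_width'\].round(3)/round(s['grip_width'],3)/" go.py
python3 go.py g:pin:.216 g:pin:.072
```

```text
now 0.8 [0.1569 0.6308 0.2165] yaw 166.03 tilt [180.  -0.] F [0.6 0.7 0.1] 1.003 0.0
g:pin:.216 xyz cm [-4.991e+01 -6.678e+01  4.000e-02] turn -1.6
g:pin:.072 xyz cm [-49.91 -66.78  14.44] turn -1.6
```

```bash
python3 -m pendant '[[[1,-2,-2,0,0],[1,-5,-4.5,0,0],[1,-8,-7,0,0],[1,-11,-9.5,0,0],[1,-14,-12,0,0],[1,-17,-15,0,0],[1,-20,-18,0,0],[1,-23,-20.5,0,0],[1,-26,-23,0,0],[1,-29,-26,0,0],[1,-32,-29,0,0],[1,-35,-31.5,0,0],[1,-38,-34,0,-0.5],[1,-40,-37,0,-1],[1,-42,-40,0,-1.6],[1,-43,-43,0,-1.6],[1,-44,-46,0,-1.6],[1,-45,-49,0,-1.6],[1,-46,-52,0,-1.6],[1,-47,-55,0,-1.6]]]' 30; python3 go.py g:pin:.18 g:pin:.072
```

```text
time_s: 2.47
ee_pos: [0.4803, -0.0179, 0.2167]
tcp_rot: [3.141, 0.001, 2.926]
force: [0.3, -1.0, -0.1]
grip_width: 0.999
finger_force: 0.0
now 2.4667 [ 0.4803 -0.0179  0.2167] yaw 167.63 tilt [1.7999e+02 4.0000e-02] F [ 0.3 -1.  -0.1] 0.999 0.0
g:pin:.18 xyz cm [ -2.53 -11.71   3.67] turn 0.0
g:pin:.072 xyz cm [ -2.53 -11.71  14.47] turn 0.0
```

```bash
python3 -m pendant '[[[1,-0.6,-3,0,0],[1,-1.2,-6,0,0],[1,-1.8,-8.5,0,0],[1,-2.3,-10.5,1,0],[1,-2.5,-11.5,2,0],[1,-2.5,-11.7,3,0],[1,-2.5,-11.7,3.5,0],[1,-2.5,-11.7,3.5,0]]]' 30
python3 - <<'E'
from workcell import *
import cv2,numpy as np
d=capture('wrist');np.savez('pics/w1.npz',**d);cv2.imwrite('pics/w1.png',d['color'][:,:,::-1])
E=d['extrinsics'];K=d['mtx'];print(K.round(1).tolist(),E.round(3).tolist())
import runpy
G=dict(pin=(.480,-.1377),ball=(.5313,-.1505),cone=(.5825,-.1604),disc=(.6345,-.1723))
for n,p in G.items():
    for z in(.034,.094):
        q=E[:3,:3]@np.array([*p,z])+E[:3,3];t=np.arctan2(np.hypot(*q[:2]),q[2]);u=K[0,0]*t*q[:2]/np.hypot(*q[:2])+K[:2,2];print(n,z,u.round(1))
E
python3 go.py g:pin:.072
```

```text
time_s: 3.13
ee_pos: [0.4786, -0.135, 0.1801]
tcp_rot: [3.141, -0.003, 2.926]
force: [0.0, 1.4, -1.0]
grip_width: 0.997
finger_force: 0.0
[[371.6, 0.0, 319.6], [0.0, 371.6, 242.0], [0.0, 0.0, 1.0]] [[0.214, 0.977, 0.0, 0.029], [0.937, -0.205, 0.282, -0.495], [0.276, -0.06, -0.959, 0.218], [0.0, 0.0, 0.0, 1.0]]
pin 0.034 [316.1 233.3]
pin 0.094 [315.3 254.9]
ball 0.034 [314.6 288.8]
ball 0.094 [313.6 319.6]
cone 0.034 [316.2 337.2]
cone 0.094 [315.6 373.5]
disc 0.034 [315.9 380. ]
disc 0.094 [315.4 418.8]
now 3.1833 [ 0.4792 -0.1349  0.1808] yaw 167.7 tilt [ 1.7996e+02 -1.0000e-01] F [-0.2 -0.1  0.5] 0.999 0.0
g:pin:.072 xyz cm [-0.16 -0.27 10.88] turn 0.1
```

View pics/w1.png

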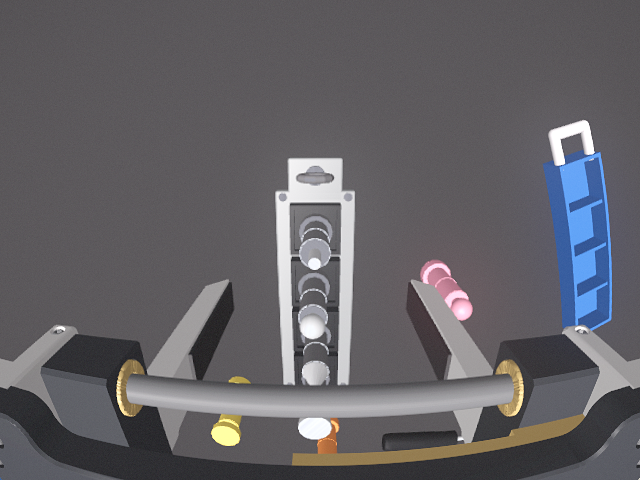

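The wrist view has the pin's foot centre at about (316,232) and its shank top at (315,252). Projected, they should be at (316,233) and (315,255), so the positions hold. I'll descend and grip.

```bash
python3 -m pendant '[[[1,-0.1,-0.2,1,0],[1,-0.2,-0.3,3,0],[1,-0.2,-0.3,5,0],[1,-0.2,-0.3,7,0],[1,-0.2,-0.3,8.5,0],[1,-0.2,-0.3,9.7,0],[1,-0.2,-0.3,10.5,0],[1,-0.2,-0.3,10.9,0],[1,-0.2,-0.3,10.9,0],[1,-0.2,-0.3,10.9,0]]]' 30; python3 go.py g:pin:.072
```

```text
time_s: 4.02
ee_pos: [0.4812, -0.1393, 0.0727]
tcp_rot: [3.142, 0.001, 2.926]
force: [-0.6, 0.1, 0.6]
grip_width: 0.999
finger_force: 0.0
now 4.0167 [ 0.4812 -0.1393  0.0727] yaw 167.65 tilt [1.8e+02 3.0e-02] F [-0.6  0.1  0.6] 0.999 0.0
g:pin:.072 xyz cm [0.15 0.13 0.07] turn 0.1
```

```bash
python3 -m pendant '[[[0.6,0.1,0.1,0,0],[0.35,0.1,0.1,0,0],[0.1,0.1,0.1,0,0],[0.1,0.1,0.1,0,0],[0.1,0.1,0.1,0,0],[0.1,0.1,0.1,0,0],[0.1,0.1,0.1,0,0],[0.1,0.1,0.1,0,0],[0.1,0.1,0.1,0,0],[0.1,0.1,0.1,0,0]]]' 30; python3 go.py g:pin:.2 c:pin:.2
```

```text
time_s: 4.85
ee_pos: [0.4801, -0.1382, 0.0724]
tcp_rot: [3.142, -0.0, 2.926]
force: [-0.5, 0.3, -1.0]
grip_width: 0.326
finger_force: 0.0
now 4.85 [ 0.4801 -0.1382  0.0724] yaw 167.63 tilt [ 1.8e+02 -1.0e-02] F [-0.5  0.3 -1. ] 0.326 0.0
g:pin:.2 xyz cm [  0.02   0.05 -12.76] turn 0.0
c:pin:.2 xyz cm [  5.21  27.77 -12.76] turn -20.1
```

Still closing. I'll close a bit longer, then lift slowly.

```bash
python3 -m pendant '[[[0.1,0,0,0,0],[0.1,0,0,0,0],[0.1,0,0,0,0],[0.1,0,0,0,0],[0.1,0,0,0,0]]]' 30;  python3 -m pendant '[[[0.1,0,0,-0.5,0],[0.1,0,0,-1.5,0],[0.1,0,0,-3,0],[0.1,0,0,-5,0],[0.1,0,0,-7,0],[0.1,0,0,-9,0],[0.1,0,0,-11,0],[0.1,0,0,-12.3,0],[0.1,0,0,-13,0],[0.1,0,0,-13,0],[0.1,0,0,-13,0]]]' 30; python3 go.py c:pin:.2
```

```text
time_s: 5.27
ee_pos: [0.4801, -0.1383, 0.0724]
tcp_rot: [-3.142, -0.0, 2.926]
force: [0.6, -1.1, -0.5]
grip_width: 0.228
finger_force: 30.0
time_s: 6.18
ee_pos: [0.4798, -0.1381, 0.2025]
tcp_rot: [3.141, -0.0, 2.926]
force: [-0.5, -0.8, -3.2]
grip_width: 0.228
finger_force: 30.0
now 6.1833 [ 0.4798 -0.1381  0.2025] yaw 167.63 tilt [179.99  -0.  ] F [-0.5 -0.8 -3.2] 0.228 29.96860831975937
c:pin:.2 xyz cm [ 5.18 27.76  0.26] turn -20.1
```

```bash
python3 -m pendant '[[[0.1,0.1,0.6,0,-0.5],[0.1,0.3,1.7,0,-1.2],[0.1,0.7,3.6,0,-2.6],[0.1,1.1,6.1,0,-4.4],[0.1,1.7,8.9,0,-6.4],[0.1,2.2,12,0,-8.6],[0.1,2.8,15,0,-10.8],[0.1,3.4,18,0,-13],[0.1,3.9,20.8,0,-15],[0.1,4.4,23.3,0,-17],[0.1,4.7,25.3,0,-18.2],[0.1,5,26.7,0,-19.3],[0.1,5.1,27.5,0,-19.9],[0.1,5.2,27.8,0,-20.1],[0.1,5.2,27.8,0,-20.1],[0.1,5.2,27.8,0,-20.1]]]' 30; python3 go.py c:pin:.055
python3 - <<'E'
from workcell import *
import cv2,numpy as np
d=capture('wrist');a=d['color'][:,:,::-1]
d=capture('side');b=d['color'][:,:,::-1]
cv2.imwrite('pics/w2.png',np.hstack([a[100:480,140:540],cv2.resize(b[200:390,180:380],None,fx=2,fy=2)]))
E
```

```text
time_s: 7.52
ee_pos: [0.4887, 0.1431, 0.2022]
tcp_rot: [-3.141, -0.001, -3.008]
force: [0.6, -0.4, -2.2]
grip_width: 0.227
finger_force: 30.0
now 7.5167 [0.4887 0.1431 0.2022] yaw -172.37 tilt [-1.7994e+02 -5.0000e-02] F [ 0.6 -0.4 -2.2] 0.227 29.968442022800446
c:pin:.055 xyz cm [-0.03  0.12 14.72] turn -0.1
```

View pics/w2.png

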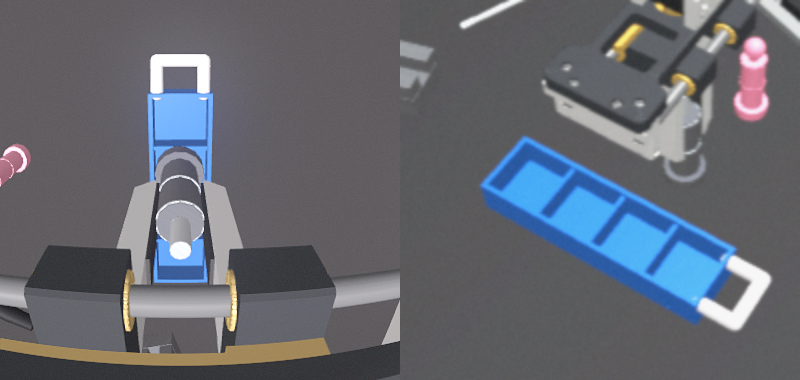

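The pin hangs upright, centred between the jaws at crop (180,170), over the handle end of the box. I'll lower it and slow down near the floor.

```bash
python3 -m pendant '[[[0.1,0,0.1,1,0],[0.1,0,0.1,3,0],[0.1,0,0.1,5,0],[0.1,0,0.1,7,0],[0.1,0,0.1,9,0],[0.1,0,0.1,11,0],[0.1,0,0.1,12.5,0],[0.1,0,0.1,13.5,0],[0.1,0,0.1,14,0],[0.1,0,0.1,14.3,0],[0.1,0,0.1,14.45,0],[0.1,0,0.1,14.55,0],[0.1,0,0.1,14.65,0],[0.1,0,0.1,14.65,0],[0.1,0,0.1,14.65,0]]]' 30; python3 go.py c:pin:.0544
```

```text
time_s: 8.87
ee_pos: [0.489, 0.1456, 0.0564]
tcp_rot: [3.141, 0.001, -3.007]
force: [0.1, 0.7, -2.3]
grip_width: 0.229
finger_force: 30.0
now 8.8667 [0.489  0.1456 0.0564] yaw -172.27 tilt [1.7999e+02 5.0000e-02] F [ 0.1  0.7 -2.3] 0.229 29.96854394674301
c:pin:.0544 xyz cm [ 0.05 -0.13  0.2 ] turn -0.0
```

```bash
python3 -m pendant '[[[0.1,0,-0.1,0.05,0],[0.1,0,-0.1,0.1,0],[0.1,0,-0.1,0.15,0],[0.1,0,-0.1,0.2,0],[0.1,0,-0.1,0.2,0],[0.1,0,-0.1,0.2,0]]]' 30; python3 go.py
```

```text
time_s: 9.37
ee_pos: [0.489, 0.1444, 0.0543]
tcp_rot: [-3.142, 0.0, -3.007]
force: [-0.9, -0.7, 4.4]
grip_width: 0.229
finger_force: 30.0
now 9.3667 [0.489  0.1444 0.0543] yaw -172.28 tilt [-1.8e+02  2.0e-02] F [-0.9 -0.7  4.4] 0.229 29.978552162647247
```

```bash
python3 -m pendant '[[[0.3,0,0,0,0],[0.4,0,0,0,0],[0.5,0,0,0,0],[0.6,0,0,0,0],[0.6,0,0,0,0],[0.6,0,0,-0.5,0],[0.6,0,0,-2,0],[0.6,0,0,-4,0],[0.6,0,0,-7,0],[0.6,0,0,-10,0],[0.6,0,0,-12.5,0],[0.6,0,0,-14,0],[0.6,0,0,-14.5,0]]]' 30; python3 go.py g:ball:.2 g:ball:.072
```

```text
time_s: 10.45
ee_pos: [0.4903, 0.1449, 0.2019]
tcp_rot: [3.141, 0.005, -3.007]
force: [-0.4, 0.3, 0.1]
grip_width: 0.6
finger_force: 0.0
now 10.45 [0.4903 0.1449 0.2019] yaw -172.28 tilt [179.94   0.29] F [-0.4  0.3  0.1] 0.6 0.0
g:ball:.2 xyz cm [ -0.09 -29.83   0.16] turn 20.1
g:ball:.072 xyz cm [ -0.03 -29.84  12.96] turn 20.1
```

```bash
python3 -m pendant '[[[0.6,0,-1,0,0.7],[0.6,0,-3,0,2],[0.6,0,-6,0,4],[0.6,0,-9,0,6],[0.6,0,-12.5,0,8.5],[0.6,0,-16,0,11],[0.6,0,-19.5,0,13.5],[0.6,0,-23,0,16],[0.6,0,-26,0,18],[0.6,0,-28.5,0,19.5],[0.6,0,-29.5,0,20],[0.6,0,-29.8,0,20.1],[0.6,0,-29.8,0,20.1],[0.6,0,-29.8,0,20.1]]]' 30; python3 go.py g:ball:.072;  python3 - <<'E'
from workcell import *
import cv2,numpy as np
a=capture('wrist')['color'][:,:,::-1]
b=capture('side')['color'][:,:,::-1]
cv2.imwrite('pics/w3.png',np.hstack([a[100:480,140:540],cv2.resize(b[200:390,180:380],None,fx=2,fy=2)]))
E
```

```text
time_s: 11.62
ee_pos: [0.5285, -0.1488, 0.1983]
tcp_rot: [3.14, -0.002, 2.928]
force: [0.1, 0.7, 0.1]
grip_width: 0.599
finger_force: 0.0
now 11.6167 [ 0.5285 -0.1488  0.1983] yaw 167.76 tilt [ 1.7993e+02 -1.0000e-01] F [0.1 0.7 0.1] 0.599 0.0
g:ball:.072 xyz cm [-0.33 -0.12 12.63] turn 0.2
```

View pics/w3.png

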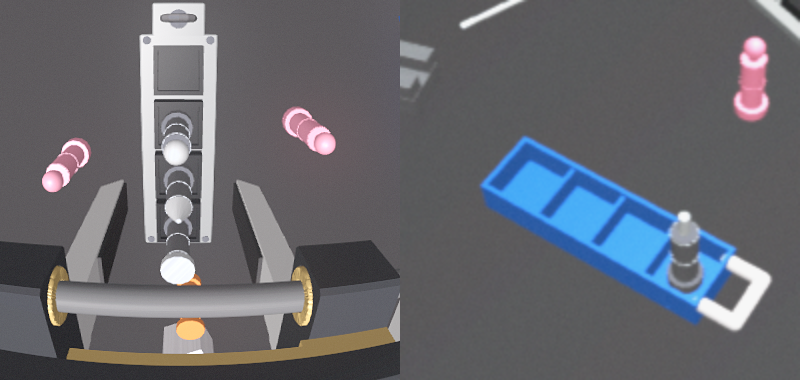

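The pin stands upright in the handle cell, foot at right crop (685,275), a little towards the middle of the row but well inside. The ball gauge is next.

```bash
python3 -m pendant '[[[0.6,-0.2,-0.1,1,0.2],[0.6,-0.3,-0.1,3,0.2],[0.6,-0.3,-0.1,5,0.2],[0.6,-0.3,-0.1,7,0.2],[0.6,-0.3,-0.1,9,0.2],[0.6,-0.3,-0.1,10.7,0.2],[0.6,-0.3,-0.1,11.9,0.2],[0.6,-0.3,-0.1,12.5,0.2],[0.6,-0.3,-0.1,12.6,0.2],[0.6,-0.3,-0.1,12.6,0.2],[0.6,-0.3,-0.1,12.6,0.2]]]' 30; python3 go.py g:ball:.072
```

```text
time_s: 12.63
ee_pos: [0.5322, -0.1523, 0.0735]
tcp_rot: [3.142, 0.001, 2.923]
force: [-0.8, -0.4, 0.2]
grip_width: 0.601
finger_force: 0.0
now 12.6333 [ 0.5322 -0.1523  0.0735] yaw 167.45 tilt [1.8e+02 7.0e-02] F [-0.8 -0.4  0.2] 0.601 0.0
g:ball:.072 xyz cm [0.13 0.16 0.15] turn -0.1
```

```bash
python3 -m pendant '[[[0.5,0.1,0.15,0.15,0],[0.4,0.1,0.15,0.15,0],[0.3,0.1,0.15,0.15,0],[0.1,0.1,0.15,0.15,0],[0.1,0.1,0.15,0.15,0],[0.1,0.1,0.15,0.15,0],[0.1,0.1,0.15,0.15,0],[0.1,0.1,0.15,0.15,0],[0.1,0.1,0.15,0.15,0],[0.1,0.1,0.15,0.15,0],[0.1,0.1,0.15,0.15,0]]]' 30; python3 go.py c:ball:.0544
```

```text
time_s: 13.55
ee_pos: [0.5311, -0.151, 0.0716]
tcp_rot: [-3.141, 0.0, 2.922]
force: [-1.0, -0.3, 2.4]
grip_width: 0.23
finger_force: 30.0
now 13.55 [ 0.5311 -0.151   0.0716] yaw 167.42 tilt [-1.7999e+02  2.0000e-02] F [-1.  -0.3  2.4] 0.23 29.99212235212326
c:ball:.0544 xyz cm [ 5.69 29.69  1.71] turn -20.3
```

```bash
python3 -m pendant '[[[0.1,0,0,-0.7,0],[0.1,0,0,-2.5,0],[0.1,0,0,-5,0],[0.1,0,0,-8,0],[0.1,0,0,-10.7,0],[0.1,0,0.2,-12.5,0],[0.1,0.2,1,-13,-0.7],[0.1,0.5,2.5,-13,-1.7],[0.1,1,5,-13,-3.4],[0.1,1.5,8,-13,-5.5],[0.1,2.1,11,-13,-7.5],[0.1,2.7,14,-13,-9.6],[0.1,3.3,17,-13,-11.7],[0.1,3.8,20,-13,-13.7],[0.1,4.4,23,-13,-15.7],[0.1,4.9,25.7,-13,-17.6],[0.1,5.3,27.8,-13,-19],[0.1,5.6,29,-13,-20],[0.1,5.7,29.6,-13,-20.3],[0.1,5.7,29.7,-13,-20.3]]]' 30; python3 go.py c:ball:.0536
```

```text
time_s: 15.22
ee_pos: [0.5388, 0.1529, 0.2003]
tcp_rot: [3.141, -0.002, -3.004]
force: [0.2, 0.1, -2.8]
grip_width: 0.228
finger_force: 30.0
now 15.2167 [0.5388 0.1529 0.2003] yaw -172.13 tilt [ 1.7999e+02 -1.4000e-01] F [ 0.2  0.1 -2.8] 0.228 29.987134337425232
c:ball:.0536 xyz cm [-0.16 -0.19 14.67] turn 0.1
```

```bash
python3 -m pendant '[[[0.1,0,0,1,0],[0.1,0,0,3,0],[0.1,0,0,5,0],[0.1,0,0,7,0],[0.1,0,0,9,0],[0.1,0,0,11,0],[0.1,0,0,12.5,0],[0.1,0,0,13.5,0],[0.1,0,0,14,0],[0.1,0,0,14.3,0],[0.1,0,0,14.4,0],[0.1,0,0,14.4,0],[0.1,0,0,14.4,0]]]' 30; python3 go.py c:ball:.0536
```

```text
time_s: 16.3
ee_pos: [0.5406, 0.1516, 0.0582]
tcp_rot: [3.141, 0.001, -3.007]
force: [-0.5, -0.2, -1.9]
grip_width: 0.233
finger_force: 30.0
now 16.3 [0.5406 0.1516 0.0582] yaw -172.28 tilt [1.7999e+02 8.0000e-02] F [-0.5 -0.2 -1.9] 0.233 29.987239837646484
c:ball:.0536 xyz cm [ 0.04 -0.04  0.46] turn -0.0
```

```bash
python3 -m pendant '[[[0.1,0,0,0.1,0],[0.1,0,0,0.2,0],[0.1,0,0,0.27,0],[0.1,0,0,0.33,0],[0.1,0,0,0.38,0],[0.1,0,0,0.42,0],[0.1,0,0,0.44,0],[0.1,0,0,0.44,0],[0.1,0,0,0.44,0]]]' 30; python3 go.py
```

```text
time_s: 17.05
ee_pos: [0.5401, 0.1516, 0.0536]
tcp_rot: [3.142, 0.0, -3.007]
force: [-1.9, -0.4, 5.5]
grip_width: 0.23
finger_force: 30.0
now 17.05 [0.5401 0.1516 0.0536] yaw -172.27 tilt [1.8e+02 2.0e-02] F [-1.9 -0.4  5.5] 0.23 29.994806349277496
```

```bash
python3 -m pendant '[[[0.3,0,0,0,0],[0.4,0,0,0,0],[0.5,0,0,0,0],[0.6,0,0,0,0],[0.6,0,0,0,0],[0.6,0,0,-0.5,0],[0.6,0,0,-2,0],[0.6,0,0,-4,0],[0.6,0,0,-7,0],[0.6,0,0,-10,0],[0.6,0,0,-12.5,0],[0.6,0,0,-14,0],[0.6,0,0,-14.5,0],[0.6,0,0,-14.5,0]]]' 30; python3 go.py g:cone:.2 g:cone:.072
```

```text
time_s: 18.22
ee_pos: [0.5408, 0.1518, 0.1995]
tcp_rot: [3.141, 0.003, -3.007]
force: [0.9, -0.2, 0.2]
grip_width: 0.602
finger_force: 0.0
now 18.2167 [0.5408 0.1518 0.1995] yaw -172.27 tilt [1.7997e+02 1.6000e-01] F [ 0.9 -0.2  0.2] 0.602 0.0
g:cone:.2 xyz cm [  0.07 -31.49  -0.07] turn 20.1
g:cone:.072 xyz cm [  0.1  -31.5   12.73] turn 20.1
```

```bash
python3 -m pendant '[[[0.6,0,-1,0,0.7],[0.6,0,-3,0,2],[0.6,0,-6,0,4],[0.6,0,-9.5,0,6],[0.6,0,-13,0,8.5],[0.6,0,-16.5,0,11],[0.6,0,-20,0,13.5],[0.6,0,-23.5,0,16],[0.6,0,-27,0,18],[0.6,0,-29.7,0,19.5],[0.6,0,-31,0,20],[0.6,0,-31.5,0,20.1],[0.6,0,-31.5,0,20.1],[0.6,0,-31.5,0,20.1],[0.6,0,-31.5,0,20.1]]]' 30; python3 go.py g:cone:.072;  python3 - <<'E'
from workcell import *
import cv2,numpy as np
a=capture('wrist')['color'][:,:,::-1]
b=capture('side')['color'][:,:,::-1]
cv2.imwrite('pics/w4.png',np.hstack([a[100:480,140:540],cv2.resize(b[200:390,180:380],None,fx=2,fy=2)]))
E
```

```text
time_s: 19.47
ee_pos: [0.5824, -0.1579, 0.1977]
tcp_rot: [3.14, -0.001, 2.929]
force: [1.0, 0.3, -0.5]
grip_width: 0.599
finger_force: 0.0
now 19.4667 [ 0.5824 -0.1579  0.1977] yaw 167.82 tilt [ 1.7991e+02 -7.0000e-02] F [ 1.   0.3 -0.5] 0.599 0.0
g:cone:.072 xyz cm [-0.08 -0.26 12.57] turn 0.2
```

View pics/w4.png

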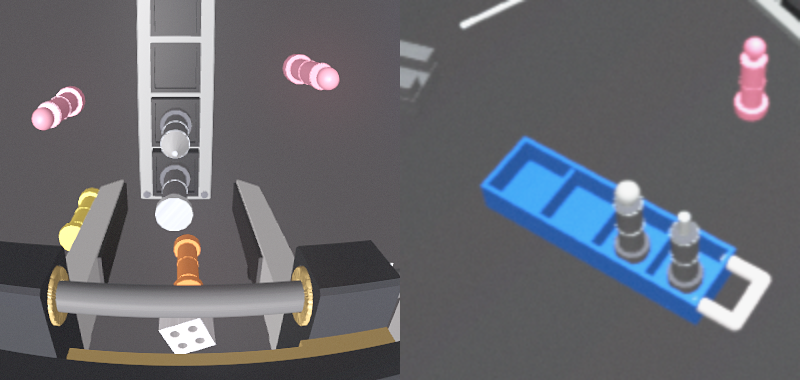

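The ball stands upright in the second cell (right crop (630,240)) and the pin in the first. Two nests are empty; the cone is centred below, at left crop (175,130).

```bash
python3 -m pendant '[[[0.6,0,-0.1,1,0.2],[0.6,0,-0.1,3,0.2],[0.6,0,-0.1,5,0.2],[0.6,0,-0.1,7,0.2],[0.6,0,-0.1,9,0.2],[0.6,0,-0.1,10.7,0.2],[0.6,0,-0.1,11.9,0.2],[0.6,0,-0.1,12.4,0.2],[0.6,0,-0.1,12.5,0.2],[0.6,0,-0.1,12.5,0.2],[0.6,0,-0.1,12.5,0.2]]]' 30; python3 go.py g:cone:.072
```

```text
time_s: 20.48
ee_pos: [0.5829, -0.1617, 0.0739]
tcp_rot: [-3.142, 0.002, 2.922]
force: [-0.2, -0.4, 0.1]
grip_width: 0.602
finger_force: 0.0
now 20.4833 [ 0.5829 -0.1617  0.0739] yaw 167.43 tilt [-1.8e+02  9.0e-02] F [-0.2 -0.4  0.1] 0.602 0.0
g:cone:.072 xyz cm [0.06 0.12 0.19] turn -0.2
```

```bash
python3 -m pendant '[[[0.5,0.05,0.1,0.15,0],[0.4,0.05,0.1,0.15,0],[0.3,0.05,0.1,0.15,0],[0.1,0.05,0.1,0.15,0],[0.1,0.05,0.1,0.15,0],[0.1,0.05,0.1,0.15,0],[0.1,0.05,0.1,0.15,0],[0.1,0.05,0.1,0.15,0],[0.1,0.05,0.1,0.15,0],[0.1,0.05,0.1,0.15,0],[0.1,0.05,0.1,0.15,0]]]' 30; python3 go.py c:cone:.0544
```

```text
time_s: 21.4
ee_pos: [0.582, -0.1607, 0.0717]
tcp_rot: [-3.141, 0.0, 2.922]
force: [-1.0, -0.4, 1.7]
grip_width: 0.231
finger_force: 30.0
now 21.4 [ 0.582  -0.1607  0.0717] yaw 167.42 tilt [-1.7999e+02  1.0000e-02] F [-1.  -0.4  1.7] 0.231 29.98147007785974
c:cone:.0544 xyz cm [ 5.99 31.34  1.72] turn -20.3
```

```bash
python3 -m pendant '[[[0.1,0,0,-0.7,0],[0.1,0,0,-2.5,0],[0.1,0,0,-5,0],[0.1,0,0,-8,0],[0.1,0,0,-10.7,0],[0.1,0,0.2,-12.5,0],[0.1,0.2,1,-13,-0.7],[0.1,0.5,2.7,-13,-1.7],[0.1,1,5.4,-13,-3.4],[0.1,1.6,8.5,-13,-5.5],[0.1,2.2,11.7,-13,-7.5],[0.1,2.8,14.9,-13,-9.6],[0.1,3.4,18,-13,-11.7],[0.1,4,21.2,-13,-13.7],[0.1,4.6,24.3,-13,-15.7],[0.1,5.2,27.2,-13,-17.6],[0.1,5.6,29.4,-13,-19],[0.1,5.9,30.7,-13,-20],[0.1,6,31.2,-13,-20.3],[0.1,6,31.3,-13,-20.3]]]' 30; python3 -m pendant '[[[0.1,0,0,1,0],[0.1,0,0,3,0],[0.1,0,0,5,0],[0.1,0,0,7,0],[0.1,0,0,9,0],[0.1,0,0,11,0],[0.1,0,0,12.5,0],[0.1,0,0,13.5,0],[0.1,0,0,14,0],[0.1,0,0,14.3,0],[0.1,0,0,14.4,0],[0.1,0,0,14.4,0],[0.1,0,0,14.4,0]]]' 30; python3 go.py c:cone:.0537
```

```text
time_s: 23.07
ee_pos: [0.5906, 0.1588, 0.2007]
tcp_rot: [-3.141, -0.002, -3.005]
force: [-0.1, -0.3, -2.9]
grip_width: 0.228
finger_force: 30.0
time_s: 24.15
ee_pos: [0.5921, 0.1582, 0.0584]
tcp_rot: [3.141, 0.002, -3.007]
force: [0.5, 0.2, -1.9]
grip_width: 0.228
finger_force: 30.0
now 24.15 [0.5921 0.1582 0.0584] yaw -172.27 tilt [1.7999e+02 9.0000e-02] F [ 0.5  0.2 -1.9] 0.228 29.975737701061007
c:cone:.0537 xyz cm [0.04 0.01 0.47] turn -0.0
```

```bash
python3 -m pendant '[[[0.1,0,0,0.1,0],[0.1,0,0,0.2,0],[0.1,0,0,0.27,0],[0.1,0,0,0.33,0],[0.1,0,0,0.38,0],[0.1,0,0,0.42,0],[0.1,0,0,0.44,0],[0.1,0,0,0.44,0],[0.1,0,0,0.44,0]]]' 30; python3 go.py
```

```text
time_s: 24.9
ee_pos: [0.5916, 0.1581, 0.0537]
tcp_rot: [3.142, 0.0, -3.007]
force: [-1.7, 0.4, 4.7]
grip_width: 0.228
finger_force: 30.0
now 24.9 [0.5916 0.1581 0.0537] yaw -172.27 tilt [1.8e+02 2.0e-02] F [-1.7  0.4  4.7] 0.228 29.9850220841563
```

```bash
python3 -m pendant '[[[0.3,0,0,0,0],[0.4,0,0,0,0],[0.5,0,0,0,0],[0.6,0,0,0,0],[0.6,0,0,0,0],[0.6,0,0,-0.5,0],[0.6,0,0,-2,0],[0.6,0,0,-4,0],[0.6,0,0,-7,0],[0.6,0,0,-10,0],[0.6,0,0,-12.5,0],[0.6,0,0,-14,0],[0.6,0,0,-14.5,0],[0.6,0,0,-14.5,0]]]' 30; python3 go.py g:disc:.2
```

```text
time_s: 26.07
ee_pos: [0.5923, 0.1583, 0.1997]
tcp_rot: [3.141, 0.003, -3.007]
force: [-0.5, 0.3, 0.8]
grip_width: 0.602
finger_force: 0.0
now 26.0667 [0.5923 0.1583 0.1997] yaw -172.27 tilt [1.7997e+02 1.7000e-01] F [-0.5  0.3  0.8] 0.602 0.0
g:disc:.2 xyz cm [  0.26 -33.33  -0.05] turn 20.1
```

```bash
python3 -m pendant '[[[0.6,0,-1,0,0.7],[0.6,0,-3,0,2],[0.6,0,-6,0,4],[0.6,0.1,-9.5,0,6],[0.6,0.1,-13,0,8.5],[0.6,0.1,-16.5,0,11],[0.6,0.1,-20,0,13.5],[0.6,0.2,-23.5,0,16],[0.6,0.2,-27,0,18],[0.6,0.2,-30.5,0,19.5],[0.6,0.2,-32.5,0,20],[0.6,0.2,-33.2,0,20.1],[0.6,0.2,-33.3,0,20.1],[0.6,0.2,-33.3,0,20.1],[0.6,0.2,-33.3,0,20.1]]]' 30; python3 go.py g:disc:.072;  python3 - <<'E'
from workcell import *
import cv2,numpy as np
a=capture('wrist')['color'][:,:,::-1]
b=capture('side')['color'][:,:,::-1]
cv2.imwrite('pics/w5.png',np.hstack([a[100:480,140:540],cv2.resize(b[200:390,180:380],None,fx=2,fy=2)]))
E
```

```text
time_s: 27.32
ee_pos: [0.6341, -0.1695, 0.1974]
tcp_rot: [3.14, -0.002, 2.928]
force: [1.1, -0.1, -0.5]
grip_width: 0.599
finger_force: 0.0
now 27.3167 [ 0.6341 -0.1695  0.1974] yaw 167.79 tilt [ 1.799e+02 -1.000e-01] F [ 1.1 -0.1 -0.5] 0.599 0.0
g:disc:.072 xyz cm [-0.12 -0.29 12.54] turn 0.2
```

View pics/w5.png

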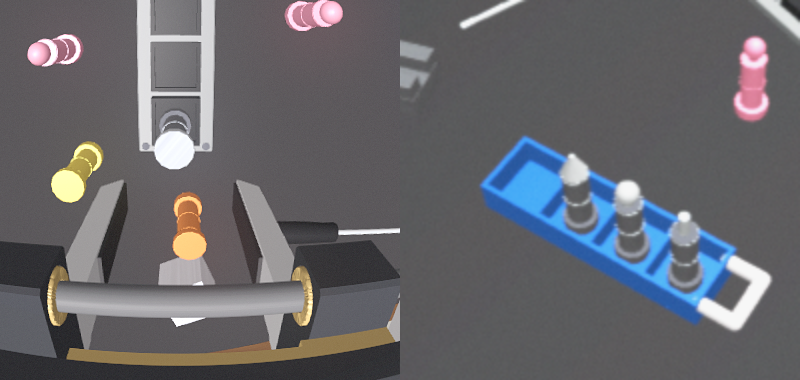

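Pin, ball and cone stand upright in cells 1–3 (right crop (685,270), (630,240), (580,215)). The disc gauge is centred below, foot at left crop (175,125), and it is the steel one, not the orange one at (188,225).

```bash
python3 -m pendant '[[[0.6,-0.1,-0.15,1,0.2],[0.6,-0.1,-0.15,3,0.2],[0.6,-0.1,-0.15,5,0.2],[0.6,-0.1,-0.15,7,0.2],[0.6,-0.1,-0.15,9,0.2],[0.6,-0.1,-0.15,10.7,0.2],[0.6,-0.1,-0.15,11.9,0.2],[0.6,-0.1,-0.15,12.4,0.2],[0.6,-0.1,-0.15,12.5,0.2],[0.6,-0.1,-0.15,12.5,0.2],[0.6,-0.1,-0.15,12.5,0.2]]]' 30; python3 go.py g:disc:.072
```

```text
time_s: 28.33
ee_pos: [0.6357, -0.174, 0.0741]
tcp_rot: [-3.142, 0.002, 2.922]
force: [-0.3, -0.2, 0.0]
grip_width: 0.598
finger_force: 0.0
now 28.3333 [ 0.6357 -0.174   0.0741] yaw 167.44 tilt [-1.8e+02  1.0e-01] F [-0.3 -0.2  0. ] 0.598 0.0
g:disc:.072 xyz cm [0.16 0.14 0.21] turn -0.2
```

```bash
python3 -m pendant '[[[0.5,0.1,0.1,0.15,0],[0.4,0.1,0.1,0.15,0],[0.3,0.1,0.1,0.15,0],[0.1,0.1,0.1,0.15,0],[0.1,0.1,0.1,0.15,0],[0.1,0.1,0.1,0.15,0],[0.1,0.1,0.1,0.15,0],[0.1,0.1,0.1,0.15,0],[0.1,0.1,0.1,0.15,0],[0.1,0.1,0.1,0.15,0],[0.1,0.1,0.1,0.15,0]]]' 30; python3 go.py c:disc:.0544
```

```text
time_s: 29.25
ee_pos: [0.6344, -0.1729, 0.072]
tcp_rot: [-3.141, 0.001, 2.922]
force: [0.6, -0.4, 3.8]
grip_width: 0.305
finger_force: 30.0
now 29.25 [ 0.6344 -0.1729  0.072 ] yaw 167.43 tilt [-1.7999e+02  3.0000e-02] F [ 0.6 -0.4  3.8] 0.305 30.00051587820053
c:disc:.0544 xyz cm [ 6.49 33.19  1.75] turn -20.3
```

The opening is 0.305, about 29 mm, so the pads caught the disc head rather than the shank. I'll reopen and look before gripping lower.

```bash
python3 -m pendant '[[[0.35,0,0,0,0],[0.4,0,0,0,0],[0.5,0,0,0,0],[0.6,0,0,0,0],[0.6,0,0,0,0],[0.6,0,0,0,0]]]' 30; python3 go.py g:disc:.072
python3 - <<'E'
from workcell import *
import cv2,numpy as np
a=capture('wrist')['color'][:,:,::-1]
b=capture('side')['color'][:,:,::-1]
cv2.imwrite('pics/w6.png',np.hstack([a[100:480,140:540],cv2.resize(b[100:290,280:480],None,fx=2,fy=2)]))
E
```

```text
time_s: 29.75
ee_pos: [0.634, -0.1726, 0.0714]
tcp_rot: [3.142, -0.0, 2.922]
force: [0.0, -0.1, -0.7]
grip_width: 0.591
finger_force: 0.0
now 29.75 [ 0.634  -0.1726  0.0714] yaw 167.43 tilt [ 1.8e+02 -2.0e-02] F [ 0.  -0.1 -0.7] 0.591 0.0
g:disc:.072 xyz cm [-0.04  0.04 -0.06] turn -0.2
```

View pics/w6.png

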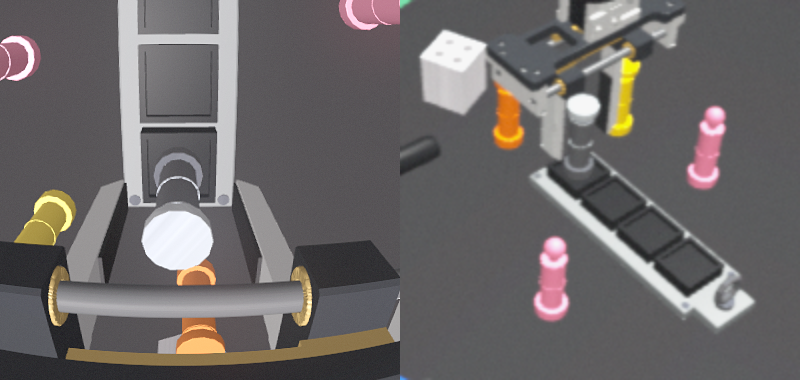

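The disc still stands upright in its nest, right crop (580,130). I'll grip 6 mm lower so the pads clear the head; the fingertips will still pass 5 mm above the box rim.

```bash
python3 -m pendant '[[[0.6,0,0,0.3,0],[0.6,0,0,0.6,0],[0.6,0,0,0.6,0],[0.5,0,0,0.6,0],[0.4,0,0,0.6,0],[0.3,0,0,0.6,0],[0.1,0,0,0.6,0],[0.1,0,0,0.6,0],[0.1,0,0,0.6,0],[0.1,0,0,0.6,0],[0.1,0,0,0.6,0],[0.1,0,0,0.6,0],[0.1,0,0,0.6,0]]]' 30; python3 go.py c:disc:.0544
```

```text
time_s: 30.93
ee_pos: [0.6343, -0.1728, 0.0658]
tcp_rot: [-3.142, 0.0, 2.922]
force: [0.0, -1.1, 1.5]
grip_width: 0.307
finger_force: 30.0
now 30.9333 [ 0.6343 -0.1728  0.0658] yaw 167.43 tilt [-1.7999e+02  1.0000e-02] F [ 0.  -1.1  1.5] 0.307 30.000097453594208
c:disc:.0544 xyz cm [ 6.48 33.18  1.13] turn -20.3
```

The opening is 0.307 again with the pads 6 mm lower. So the fingers behind the pads bear on the 30 mm disc, and the pads can't reach the 22 mm shank. It's better to put the pads squarely on the disc rim (z about 0.104, TCP about 0.096). The gauge will hang with its mass below the grip.

```bash
python3 -m pendant '[[[0.35,0,0,0,0],[0.45,0,0,0,0],[0.5,0,0,0,0],[0.5,0,0,0,0],[0.5,0,0,-1,0],[0.5,0,0,-2,0],[0.5,0,0,-2.8,0],[0.5,0,0,-3,0],[0.5,0,0,-3,0],[0.4,0,0,-3,0],[0.2,0,0,-3,0],[0.1,0,0,-3,0],[0.1,0,0,-3,0],[0.1,0,0,-3,0],[0.1,0,0,-3,0],[0.1,0,0,-3,0],[0.1,0,0,-3,0]]]' 40; python3 go.py c:disc:.0784
```

```text
time_s: 32.35
ee_pos: [0.6338, -0.1726, 0.0953]
tcp_rot: [-3.142, -0.001, 2.922]
force: [-0.3, 0.5, -2.8]
grip_width: 0.304
finger_force: 40.0
now 32.35 [ 0.6338 -0.1726  0.0953] yaw 167.43 tilt [-1.8e+02 -5.0e-02] F [-0.3  0.5 -2.8] 0.304 39.999462962150574
c:disc:.0784 xyz cm [ 6.43 33.18  1.69] turn -20.3
```

```bash
python3 -m pendant '[[[0.1,0,0,-0.2,0],[0.1,0,0,-0.5,0],[0.1,0,0,-1,0],[0.1,0,0,-1.7,0],[0.1,0,0,-2.5,0],[0.1,0,0,-3,0],[0.1,0,0,-3.2,0],[0.1,0,0,-3.2,0],[0.1,0,0,-3.2,0]]]' 40; python3 go.py c:disc:.0784
python3 - <<'E'
from workcell import *
import cv2,numpy as np
a=capture('wrist')['color'][:,:,::-1]
b=capture('side')['color'][:,:,::-1]
cv2.imwrite('pics/w7.png',np.hstack([a[100:480,140:540],cv2.resize(b[100:227,300:433],None,fx=3,fy=3)[:380]]))
E
```

```text
time_s: 33.1
ee_pos: [0.6342, -0.1726, 0.1278]
tcp_rot: [3.142, 0.0, 2.922]
force: [0.8, -0.2, -1.7]
grip_width: 0.303
finger_force: 40.0
now 33.1 [ 0.6342 -0.1726  0.1278] yaw 167.43 tilt [1.8e+02 1.0e-02] F [ 0.8 -0.2 -1.7] 0.303 39.999266266822815
c:disc:.0784 xyz cm [ 6.46 33.17  4.94] turn -20.3
```

View pics/w7.png

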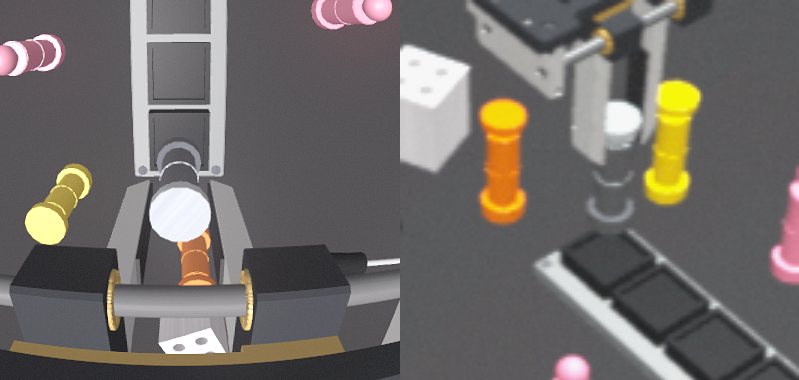

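The disc gauge hangs upright, clear of its nest (right crop (613,165)). I'll carry it smoothly.

```bash
python3 -m pendant '[[[0.1,0,0,-0.5,0],[0.1,0,0,-1.8,0],[0.1,0,0,-3.8,0],[0.1,0,0,-6,0],[0.1,0,0,-8,0],[0.1,0,0.3,-9.2,-0.2],[0.1,0.2,1,-9.5,-0.6],[0.1,0.4,2.1,-9.5,-1.3],[0.1,0.7,3.7,-9.5,-2.3],[0.1,1.1,5.7,-9.5,-3.5],[0.1,1.6,8,-9.5,-5],[0.1,2.1,10.5,-9.5,-6.5],[0.1,2.6,13.1,-9.5,-8],[0.1,3.1,15.7,-9.5,-9.6],[0.1,3.6,18.3,-9.5,-11.2],[0.1,4.1,20.9,-9.5,-12.8],[0.1,4.6,23.4,-9.5,-14.3],[0.1,5,25.7,-9.5,-15.7],[0.1,5.4,27.7,-9.5,-17],[0.1,5.8,29.4,-9.5,-18]]]' 40; python3 go.py c:disc:.225
```

```text
time_s: 34.87
ee_pos: [0.6396, 0.1314, 0.2209]
tcp_rot: [3.14, -0.003, -3.041]
force: [0.3, -0.5, -3.1]
grip_width: 0.301
finger_force: 40.0
now 34.8667 [0.6396 0.1314 0.2209] yaw -174.25 tilt [179.91  -0.2 ] F [ 0.3 -0.5 -3.1] 0.301 39.99905705451965
c:disc:.225 xyz cm [-0.7   3.33 -0.41] turn -2.0
```

```bash
python3 -m pendant '[[[0.1,-0.2,1.3,0,-0.8],[0.1,-0.4,2.3,0,-1.4],[0.1,-0.5,3,0,-1.8],[0.1,-0.6,3.3,0,-2],[0.1,-0.6,3.5,0,-2],[0.1,-0.6,3.5,0,-2],[0.1,-0.6,3.5,0,-2],[0.1,-0.6,3.5,0,-2]]]' 40; python3 go.py c:disc:.0773
```

```text
time_s: 35.53
ee_pos: [0.6443, 0.161, 0.2227]
tcp_rot: [-3.141, -0.0, -3.014]
force: [-0.2, 0.1, -2.9]
grip_width: 0.308
finger_force: 40.0
now 35.5333 [0.6443 0.161  0.2227] yaw -172.66 tilt [-179.96   -0.  ] F [-0.2  0.1 -2.9] 0.308 39.999250173568726
c:disc:.0773 xyz cm [ 0.05  0.44 14.54] turn -0.4
```

```bash
python3 -m pendant '[[[0.1,0,0.2,1,-0.4],[0.1,0,0.4,3,-0.4],[0.1,0,0.4,5,-0.4],[0.1,0,0.4,7,-0.4],[0.1,0,0.4,9,-0.4],[0.1,0,0.4,10.7,-0.4],[0.1,0,0.4,12,-0.4],[0.1,0,0.4,13,-0.4],[0.1,0,0.4,13.4,-0.4],[0.1,0,0.4,13.6,-0.4],[0.1,0,0.4,13.6,-0.4],[0.1,0,0.4,13.6,-0.4]]]' 40; python3 go.py c:disc:.0773
python3 - <<'E'
from workcell import *
import cv2,numpy as np
a=capture('wrist')['color'][:,:,::-1]
b=capture('side')['color'][:,:,::-1]
cv2.imwrite('pics/w8.png',np.hstack([a[100:480,140:540],cv2.resize(b[200:390,180:380],None,fx=2,fy=2)]))
E
```

```text
time_s: 36.53
ee_pos: [0.6444, 0.1664, 0.0875]
tcp_rot: [3.141, 0.002, -3.005]
force: [-0.2, 0.4, -2.4]
grip_width: 0.299
finger_force: 40.0
now 36.5333 [0.6444 0.1664 0.0875] yaw -172.17 tilt [1.7999e+02 9.0000e-02] F [-0.2  0.4 -2.4] 0.299 39.99926805496216
c:disc:.0773 xyz cm [ 0.13 -0.11  1.02] turn 0.1
```

View pics/w8.png

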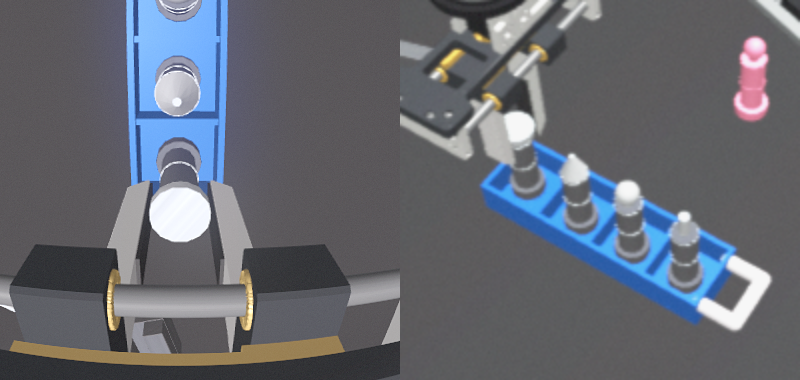

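The disc is upright over the far cell, foot at left crop (178,160), well inside its walls. I'll lower it the last centimetre slowly.

```bash
python3 -m pendant '[[[0.1,0.1,-0.1,0.2,0],[0.1,0.1,-0.1,0.4,0],[0.1,0.1,-0.1,0.6,0],[0.1,0.1,-0.1,0.7,0],[0.1,0.1,-0.1,0.78,0],[0.1,0.1,-0.1,0.84,0],[0.1,0.1,-0.1,0.88,0],[0.1,0.1,-0.1,0.92,0],[0.1,0.1,-0.1,0.92,0],[0.1,0.1,-0.1,0.92,0]]]' 40; python3 go.py c:disc:.0773
```

```text
time_s: 37.47
ee_pos: [0.6429, 0.1652, 0.0775]
tcp_rot: [3.142, 0.0, -3.005]
force: [0.0, 0.0, -3.8]
grip_width: 0.306
finger_force: 40.0
now 37.4667 [0.6429 0.1652 0.0775] yaw -172.17 tilt [180.   0.] F [ 0.   0.  -3.8] 0.306 39.999359250068665
c:disc:.0773 xyz cm [-0.04 -0.01  0.02] turn 0.1
```

```bash
python3 -m pendant '[[[0.1,0,0,0.03,0],[0.1,0,0,0.06,0],[0.1,0,0,0.09,0],[0.1,0,0,0.12,0],[0.1,0,0,0.12,0],[0.1,0,0,0.12,0]]]' 40; python3 go.py
```

```text
time_s: 37.97
ee_pos: [0.6435, 0.1652, 0.0772]
tcp_rot: [3.141, 0.002, -3.005]
force: [-0.2, -0.3, 5.3]
grip_width: 0.305
finger_force: 40.0
now 37.9667 [0.6435 0.1652 0.0772] yaw -172.18 tilt [1.7999e+02 9.0000e-02] F [-0.2 -0.3  5.3] 0.305 40.00152289867401
```

Contact at 5 N. I'll release, rise and back off.

```bash
python3 -m pendant '[[[0.35,0,0,0,0],[0.42,0,0,0,0],[0.5,0,0,0,0],[0.6,0,0,0,0],[0.7,0,0,0,0],[0.7,0,0,-0.5,0],[0.7,0,0,-2,0],[0.7,0,0,-4,0],[0.7,0,0,-7,0],[0.7,0,0,-10,0],[0.7,0,-2,-12.5,0],[0.7,0,-5,-14,0],[0.7,0,-8,-14.5,0],[0.7,0,-11,-14.5,0],[0.7,0,-13,-14.5,0],[0.7,0,-14,-14.5,0],[0.7,0,-14,-14.5,0],[0.7,0,-14,-14.5,0]]]' 40; python3 go.py
python3 - <<'E'
from workcell import *
import cv2,numpy as np
from h import *
a=capture('top');b=capture('side')['color'][:,:,::-1]
cv2.imwrite('pics/f.png',np.hstack([cv2.resize(a['color'][150:340,180:290,::-1],None,fx=3,fy=3),cv2.resize(b[190:380,210:370],None,fx=2.9,fy=3)]))
w=cloud(a);B=np.array((.566,.1547));t=np.radians(7.75);e=np.array((np.cos(t),np.sin(t)))
for k in(-.078,-.026,.026,.078):
    p=B+k*e;m=(np.hypot(w[...,0]-p[0],w[...,1]-p[1])<.025)&(w[...,2]>.08);print(k,w[m][:,2].max().round(4),(w[m].mean(0)[:2]-p).round(4))
E
```

```text
time_s: 39.47
ee_pos: [0.6618, 0.0275, 0.2212]
tcp_rot: [3.14, -0.0, -3.005]
force: [-0.9, 0.3, -0.3]
grip_width: 0.699
finger_force: 0.0
now 39.4667 [0.6618 0.0275 0.2212] yaw -172.17 tilt [ 1.7992e+02 -1.0000e-02] F [-0.9  0.3 -0.3] 0.699 0.0Traceback (most recent call last):
  File "<stdin>", line 8, in <module>
    return umr_maximum(a, axis, None, out, keepdims, initial, where)
ValueError: zero-size array to reduction operation maximum which has no identity
```

View pics/f.png

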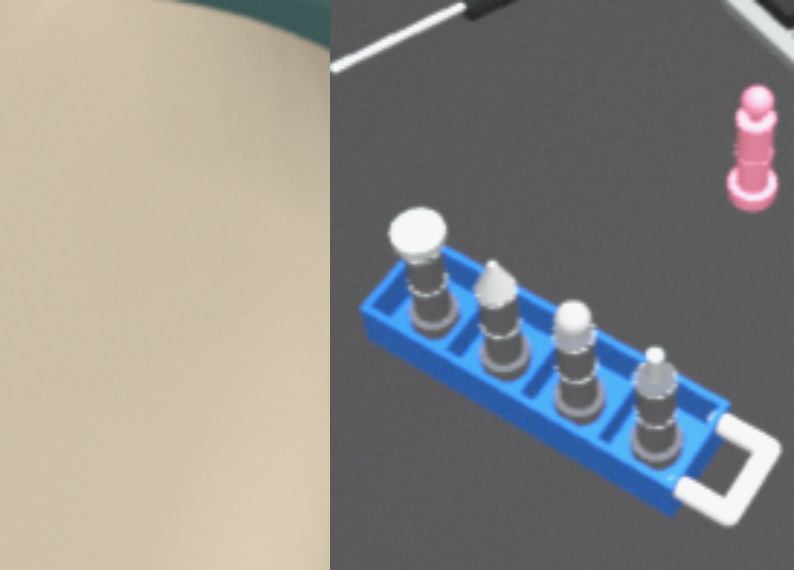

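The arm blocks the top view. The side view shows all four gauges upright and released, in order from the handle: pin (655,445), ball (577,400), cone (503,355), disc (432,310). The hand is clear, so I'm handing in.

```bash
python3 -c "
from workcell import *
print(sign_off())"
```

```text
the job is handed in; nothing more can be done
None
```

All four gauges stand upright and released in the blue box, in order from the handle: pin, ball, cone, disc; I handed the job in at about 39 s, and the disc had to be carried by its head because the fingers could not close on its shank.

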